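# Load the polishing barrel with lock parts

## Robot

A 6-joint arm with a two-finger parallel gripper is mounted at the origin on the work surface. World frame = base frame: x ahead of the robot, y to its left, z up, the work surface at z = 0. Lengths are in m, angles in degrees, forces in N, time in s.
With the tool pointing down it reaches from about 0.3 to 0.75 m from the base axis. Payload 8.5 kg.
Tool frame: the origin (TCP) lies midway between the tips of the shut fingers; the grasp point (between the pads) lies grasp_offset behind it (grasp_offset is the distance from the TCP to the grasp point, in m); z points along the fingers, y is the line along which they close (so a half turn about z gives the same grasp; the last joint's range is limited). The gripper opens to 85 mm and grips with 20 to 120 N. Pads are 22 mm wide; open, the fingers measure 114 mm over their backs; the gripper's body (76 mm by 85 mm) begins 54 mm behind the grasp point. The pads swing forward as they close: fully open they stand 13 mm farther back than shut.
Start: joints at [-12.336, 21.807, 74.336, -0, 83.858, -12.336], TCP at [0.55, 0, 0.231] pointing down, gripper open.
Joint ranges: [-178.18, 178.18], [-50.72, 133.34], [12.68, 142.11], [-81.47, 261.47], [9.98, 163.14], [-165.26, 165.26]. Speed limits (degrees/s): [136.94, 136.94, 180, 180, 180, 180].

## Interface

Orientations are given as a 3x3 rotation matrix whose columns are the frame's x, y, z axes.
In Python, from rig import observe, get_image, camera_params, close_job, grasp_offset gives the robot as it stands.
- The arm moves only by the shell command python3 -m handwheel 'ROWS' [OPENING] [FORCE]. ROWS is JSON, a list of rows, each a list of 2 entries, a list of its own where there are three numbers: the shift along the tool's x, y, z as a fraction of full scale, then the turn, a rotation vector about the tool's x, y, z as a fraction of full scale. In form: [[[dx, dy, dz], [ax, ay, az]], ...]. A call has 1 to 10 rows; each row is the pose to reach, as a shift and turn from the pose commanded when the call began, along the tool's axes at that moment, turning the shorter way round; what a row does not reach only later rows make up. Full scale, the value 1, is 0.5 m for a shift and pi rad for a turn. A row lasts 1/10 s, in which the tool goes at most 50 mm and 8.59 degrees, less where a joint would pass 70% of its speed; a pose out of reach is approached as far as the arm can. A call with a number of a shift or a turn outside -1 to 1 is refused whole. A call with a gripper value outside its range is refused whole. OPENING is the opening, from 0 (shut) to 1 (fully open), set as the call begins (- or left out, the last holds). The fingers move at their own pace and stop on an object; FORCE is the grip in N (left out, the last holds). Time passes only in rows, so rows that repeat a pose let the fingers close. It gives the time, the measured TCP pose, the force, the opening and the grip force at its end, in the units of the state.
- observe(): the state, without advancing time (a new reading comes with each control period).
- get_image(name): name is "scene" or "side" or "wrist"; returns (picture, depth): 480x640x3 uint8, red, green, blue; 480x640 float32, m along the optical axis (not along the pixel's ray), 0 where there is no reading.
- camera_params(name): a dict with "K" (3x3 intrinsics, pixels), "k1" (the pictures are not rectified: a ray, as slopes to the right and down, at radius r is drawn at 1 + k1 r^2 times it, then the intrinsics apply), "R" (3x3) and "t" (3): a world point X has camera coordinates R X + t. Camera axes: x right, y down, z forward; pixel columns grow to the right and rows downward; lengths in m; the calibration is good to about 2 mm. A picture is of the moment at which its call begins: read the wrist's pose just before it. camera_params takes no time and is no camera call; for the wrist camera it gives the pose at the moment of the call.
- close_job(): hands the job in; it is judged then, once.
The state is a dict: "time_s": time; "q": joint angles; "qvel": joint speeds; "joint_efforts": joint torques, N m; "position": TCP position; "tool_rot": TCP orientation; "ft_force": force on the tool from outside, world axes, zero at the start; "wrist_torque": the same for the moment, N m; "grip_width": finger opening in m; "gripper_force": force on a finger pad.
Only numpy, scipy, OpenCV 4.12 (cv2) and the standard library are available. Lean on these libraries where they do the work, as an engineer would, in place of code of your own. Each camera call takes 0.05 s, during which the arm holds its last target. There are 200 camera calls.

## Task

Roll the polishing barrel along the bench, without lifting it, until its loading window faces straight up and it lies still. Then pick up the metal parts tray by its red handle, tip all four brass lock parts through the window into the barrel, and set the empty tray back down flat on its green mat. Leave the door knob, the screwdriver and the drill where they are.

Things in the scene. Friction and masses are not known exactly. Their poses are not given: they have to be found in the camera images.
- barrel: Polishing barrel, a balanced loose cylinder 160 mm long lying on the bench, 0.65 kg. Origin at its centre, 58 mm above the bench; x along the axis (roughly away from the robot), z out through the window. Solid black end drums, 116 mm in diameter, 40 mm wide (x 40 to 80 mm either way), roll on the bench. It rolls easily, coasts on for centimetres after a brisk push, rests at any angle.
- window (a point): Loading window in the barrel's white shell (80 mm between the end drums, outer radius 52, inner 48 mm, firmly fixed to them): 80 mm along x, about 65 mm across, between orange edges. The point is its middle, 34 mm from the axis; z points outward. Orange stripes on the grey end faces point to it. It starts facing the robot's left (+y) or down-left; the bench is clear for 180 mm on the -y side.
- tray: Aluminium parts tray, a chute 150 x 56 mm, walls 25 mm high on three sides, floor and walls 3 mm thick, about 0.16 kg. Origin under the centre of its floor; x along its length: the end at x = -75 mm is open (the mouth, roughly towards the robot at the start), the end at +75 mm is closed.
- tray_grip (a point): Centre of the tray's red upright handle plate, 70 mm above the tray's underside, 15 mm behind its centre: 12 mm thick along the tray's x, 56 mm wide (y), 36 mm tall. The space under it is free for the parts to pass. Axes as the tray's.
- tray_mouth (a point): Middle of the tray's open end, on the upper side of its floor. Axes as the tray's.
- mat: Green mat fixed to the bench, 190 x 110 x 4 mm, long side along x, on which the tray stands lengthwise. Origin at the centre of its underside.
- part0: Brass lock part, a square collar, 21 x 21 x 14 mm tall, with a dark square on top; 30 g, loose in the tray. Origin at the centre of its underside.
- part1: Brass lock part, a stepped latch bolt, 24 x 18 mm, 18 mm tall at its -x half and 10 mm at the other; 30 g, loose in the tray. Origin at the centre of its underside.
- part2: Brass lock part, a square collar, 21 x 21 x 14 mm tall, with a dark square on top; 30 g, loose in the tray. Origin at the centre of its underside.
- part3: Brass lock part, a stepped latch bolt, 24 x 18 mm, 18 mm tall at its -x half and 10 mm at the other; 30 g, loose in the tray. Origin at the centre of its underside.
- door_knob: Bystander: steel door knob standing on its round plate, 64 mm in diameter, 66 mm tall. Origin at the centre of its underside.
- screwdriver: Bystander: screwdriver lying on the bench. Origin near its middle, x towards the tip.
- drill: Bystander: cordless drill lying on its side, about 230 x 190 mm, 60 mm high. Origin under its chuck, x towards the bit.
Not all that is in view belongs to the job. What is shaped like the part that bears barrel but brown or turquoise is not meant. Several things look just like the tray: the one meant starts nearest to the robot's base.

How it is judged (in metres and radians):
On the way, in this order (a step that is already met when the one before it is completed fails the run):
1. the barrel has been rolled along the bench so that its window faces up (within 17 degrees) and lies still (angle between barrel's own z axis and vertical below 0.3 rad and distance of barrel from where it was at the start of the episode above 0.03 m and angular speed of barrel below 0.2 rad/s and linear speed of barrel below 0.02 m/s), for 0.3 s.
2. the tray is lifted off its mat (height (world z) of tray above 0.05 m), for 0.1 s.
3. all four parts are inside the barrel (x of part0 in the frame of barrel between -0.041 and 0.041 m and y of part0 in the frame of barrel between -0.05 and 0.05 m and z of part0 in the frame of barrel between -0.052 and 0.025 m and x of part1 in the frame of barrel between -0.041 and 0.041 m and y of part1 in the frame of barrel between -0.05 and 0.05 m and z of part1 in the frame of barrel between -0.052 and 0.025 m and x of part2 in the frame of barrel between -0.041 and 0.041 m and y of part2 in the frame of barrel between -0.05 and 0.05 m and z of part2 in the frame of barrel between -0.052 and 0.025 m and x of part3 in the frame of barrel between -0.041 and 0.041 m and y of part3 in the frame of barrel between -0.05 and 0.05 m and z of part3 in the frame of barrel between -0.052 and 0.025 m), for 0.2 s.
At the end, for the whole second after the job is handed in: All four brass parts lie inside the barrel, which rests on the bench with its window up within 24 degrees; the tray stands flat and still on the green mat, its centre within 40 mm of the mat's along each of the mat's sides and lengthwise within 23 degrees (all of step 3 and angle between barrel's own z axis and vertical below 0.42 rad and angular speed of barrel below 0.3 rad/s and linear speed of each of barrel, tray below 0.02 m/s and height (world z) of barrel below 0.066 m and x of tray in the frame of mat between -0.04 and 0.04 m and y of tray in the frame of mat between -0.04 and 0.04 m and angle between the x axis of tray and the x axis of mat, either way round below 0.4 rad and height (world z) of tray below 0.008 m and angle between tray's own z axis and vertical below 0.06 rad); the robot touches nothing.
It fails at once if the barrel is lifted off the bench (centre more than 15 mm above its rolling height) (height (world z) of barrel above 0.073 m).
It fails at once if the door knob, the screwdriver or the drill is moved by more than 30 mm (distance of any of door_knob, screwdriver, drill from where it was at the start of the episode above 0.03 m).
It also fails if it takes over 72 s, if anything falls off the work surface, if the arm or the gripper's body presses on something with over 40 N, if the wrist force passes 120 N, or if a joint passes its speed limit or range.

## Working session

There is one attempt and no reset: what is moved stays moved. The work goes in short steps, Python scripts to look and compute and a shell command to move; the robot and the scene stay as the last step left them, time stands still between calls to the robot, and variables do not carry over. Pictures are saved under pics/ and viewed, at most 10 in all, crops included, and the job is handed in when it is done.

```bash
ls; mkdir -p pics; cat > h.py <<'E'
import numpy as np, cv2
from rig import *
def snap(name,fn=None):
    P=camera_params(name); im,d=get_image(name)
    if fn: cv2.imwrite('pics/'+fn,im[:,:,::-1])
    return im,d,P
def cloud(d,P):
    K=np.array(P['K'],float); v,u=np.mgrid[0:480,0:640].astype(float)
    pts=np.stack([u.ravel(),v.ravel()],1)[:,None]
    n=cv2.undistortPoints(pts,K,np.array([P['k1'],0,0,0,0.]))[:,0].reshape(480,640,2)
    C=np.dstack([n*d[...,None],d])
    return (C-np.array(P['t']))@np.array(P['R'])
E
python3 - <<'E'
from h import *
print(observe(),grasp_offset)
for n in ['scene','side']:
    im,d,P=snap(n,n+'0.png'); W=cloud(d,P); np.savez(n+'0.npz',im=im,d=d,W=W)
    print(n,-np.array(P['R']).T@P['t'],P['k1'])
E
```

```text
pics
{'time_s': 0.0, 'q': array([-1.23344760e+01,  2.18408130e+01,  7.43854645e+01,  1.76495726e-04,
        8.38595257e+01, -1.23344429e+01]), 'qvel': array([-0.00773616,  0.05013827,  0.03681036,  0.00932062, -0.017007  ,
       -0.00838601]), 'joint_efforts': array([-1.00240642e-03, -4.48466885e+01, -2.31285810e+01, -2.87182611e-04,
        4.73836102e-03,  1.77242771e-05]), 'position': array([5.49696136e-01, 7.74470266e-05, 2.30709266e-01]), 'tool_rot': array([[ 1.14478997e-06,  9.99998931e-01, -1.46232677e-03],
       [ 9.99999948e-01, -6.72611482e-07,  3.22895785e-04],
       [ 3.22894456e-04, -1.46232706e-03, -9.99998879e-01]]), 'ft_force': array([0.62245072, 0.39288078, 0.41039745]), 'wrist_torque': array([ 0.03684447, -0.00734302, -0.01487888]), 'gripper_force': 0.0, 'grip_width': 0.0854054372836491} 0.0187
scene [1.4265505  0.24392138 1.01640675] -0.053073123223632945
side [ 0.30087537 -0.89463399  0.7919571 ] -0.05738351139381127
```

View pics/scene0.png

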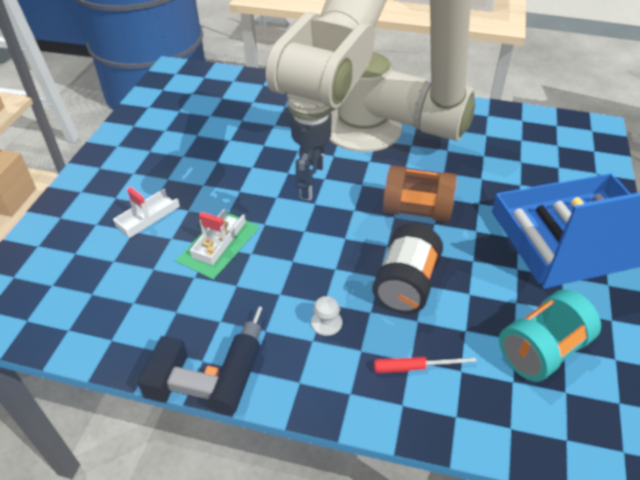

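View pics/side0.png

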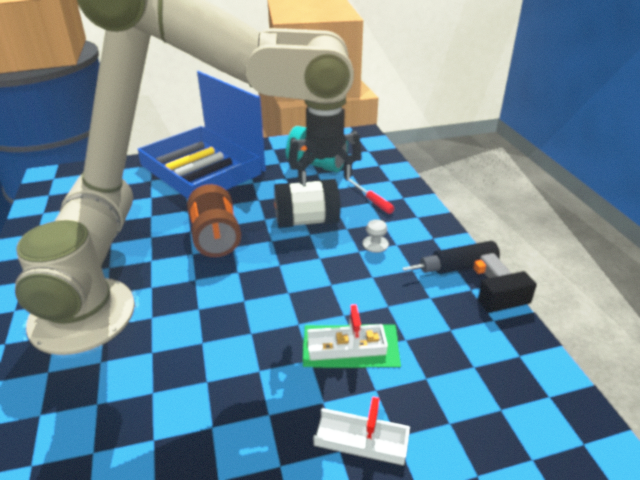

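```bash
cat > m.py <<'E'
from h import *
def circle(y,z):
    A=np.c_[2*y,2*z,np.ones(len(y))]; s=np.linalg.lstsq(A,y*y+z*z,rcond=None)[0]
    return s[0],s[1],np.sqrt(s[2]+s[0]**2+s[1]**2)
def desc(n,m,W):
    p=W[m]; 
    if len(p)<10: print(n,len(p)); return
    print(n,len(p),'med',np.median(p,0).round(4),'lo',np.percentile(p,2,0).round(4),'hi',np.percentile(p,98,0).round(4))
def masks(im,d):
    h=cv2.cvtColor(im,cv2.COLOR_RGB2HSV).astype(int); H,S,V=h[...,0],h[...,1],h[...,2]; ok=d>0
    return dict(red=ok&((H<5)|(H>174))&(S>150)&(V>110),green=ok&(H>45)&(H<75)&(S>120),orange=ok&(H>7)&(H<18)&(S>170)&(V>150),
      white=ok&(S<45)&(V>170),black=ok&(V<60),brass=ok&(H>14)&(H<30)&(S>60))
E
python3 - <<'E'
from m import *
for n,boxes in [('scene',dict(tray=(185,205,262,278),decoy=(108,180,182,236),barrel=(370,220,446,315),knob=(308,290,346,336),sd=(370,350,480,376),drill=(135,300,268,415))),('side',dict(tray=(298,300,405,370),decoy=(310,392,415,468),barrel=(272,175,345,232),knob=(358,218,394,254)))]:
    z=np.load(n+'0.npz'); im,d,W=z['im'],z['d'],z['W']; M=masks(im,d)
    for k,(a,b,c,e) in boxes.items():
        B=np.zeros((480,640),bool);B[b:e,a:c]=1
        if k in('tray','decoy'):
            for c_ in('red','green','brass'): desc(n+' '+k+' '+c_,B&M[c_],W)
        elif k=='barrel':
            for c_ in('orange','white','black'): desc(n+' barrel '+c_,B&M[c_]&(W[...,2]>.008),W)
        else: desc(n+' '+k,B&(W[...,2]>.012)&(d>0),W)
E
```

```text
scene tray red 64 med [ 0.5489 -0.2385  0.0909] lo [ 0.5429 -0.2616  0.0858] hi [ 0.5539 -0.2153  0.095 ]
scene tray green 861 med [ 0.5858 -0.2036  0.0042] lo [ 4.660e-01 -2.911e-01 -4.000e-04] hi [ 0.6372 -0.1701  0.0084]
scene tray brass 126 med [ 0.5648 -0.2424  0.0213] lo [ 0.4883 -0.2621  0.0137] hi [ 0.5901 -0.2209  0.027 ]
scene decoy red 33 med [ 0.5122 -0.4424  0.088 ] lo [ 0.4988 -0.464   0.0835] hi [ 0.5227 -0.425   0.0911]
scene decoy green 0
scene decoy brass 0
scene barrel orange 0
scene barrel white 964 med [0.5572 0.2094 0.1071] lo [0.5193 0.1688 0.0899] hi [0.5979 0.2432 0.1138]
scene barrel black 27 med [0.6433 0.2517 0.0624] lo [0.5241 0.2464 0.0366] hi [0.6469 0.2688 0.0814]
scene knob 529 med [0.7105 0.0682 0.0613] lo [0.6826 0.0448 0.0138] hi [0.727  0.0898 0.0679]
scene sd 750 med [0.7733 0.2409 0.0211] lo [0.7303 0.187  0.0126] hi [0.7969 0.3626 0.0278]
scene drill 5685 med [ 0.9089 -0.1093  0.0491] lo [ 0.7751 -0.2239  0.018 ] hi [ 0.9581 -0.0435  0.063 ]
side tray red 162 med [ 0.5381 -0.2488  0.0899] lo [ 0.5304 -0.2679 -0.0011] hi [ 0.577  -0.1661  0.0932]
side tray green 1366 med [ 0.5498 -0.2721  0.0035] lo [ 0.4395 -0.3039 -0.0005] hi [ 0.6335 -0.1696  0.0067]
side tray brass 345 med [ 0.551  -0.2339  0.018 ] lo [ 0.4799 -0.2534  0.0057] hi [ 0.592  -0.2161  0.0257]
side decoy red 248 med [ 0.4988 -0.4546  0.0866] lo [ 0.4862 -0.4722  0.0611] hi [ 0.5167 -0.4243  0.0899]
side decoy green 0
side decoy brass 0
side barrel orange 0
side barrel white 1141 med [0.5513 0.1705 0.0911] lo [0.5138 0.1546 0.0405] hi [0.5907 0.228  0.1121]
side barrel black 265 med [0.4899 0.165  0.0731] lo [0.4747 0.1496 0.0316] hi [0.6056 0.1915 0.1075]
side knob 358 med [0.6915 0.0548 0.0571] lo [0.6718 0.0405 0.0137] hi [0.7162 0.0811 0.0662]
```

```bash
python3 - <<'E'
import cv2,numpy as np
a=cv2.imread('pics/scene0.png');b=cv2.imread('pics/side0.png')
f=lambda i,x,y:cv2.resize(i[y:y+110,x:x+146],(400,300),interpolation=cv2.INTER_CUBIC)
cv2.imwrite('pics/c1.png',np.vstack([np.hstack([f(a,335,212),f(a,150,190)]),np.hstack([f(b,240,150),f(b,280,285)])]))
E
```

```text
(no output)
```

View pics/c1.png

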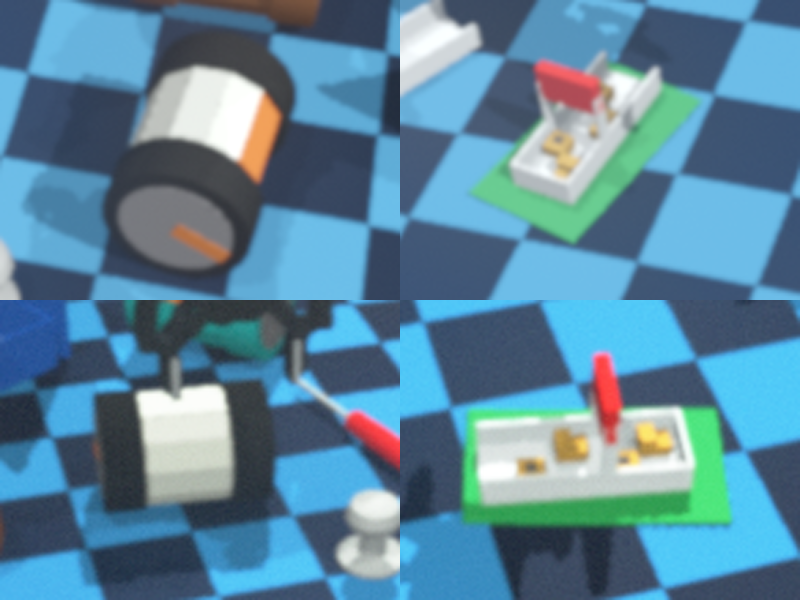

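```bash
cat > b.py <<'E'
from m import *
from scipy.optimize import least_squares
def barrel(views,c0):
    """views: list of (im,d,W). returns cx,cy,yaw,window angle(deg from vertical, + toward +y)"""
    P=[];Wh=[];Or=[]
    for im,d,W in views:
        h=cv2.cvtColor(im,cv2.COLOR_RGB2HSV).astype(int)
        near=(d>0)&(abs(W[...,0]-c0[0])<.1)&(abs(W[...,1]-c0[1])<.085)&(W[...,2]>.02)&(W[...,2]<.122)
        wm=near&(h[...,1]<60)&(h[...,2]>150)&(W[...,2]>.03)
        wm=cv2.erode(wm.astype(np.uint8),np.ones((3,3)))>0
        dk=near&(h[...,2]<85); dk=cv2.erode(dk.astype(np.uint8),np.ones((3,3)))>0
        P.append(W[dk]); Wh.append(W[wm])
        Or.append(W[near&(h[...,0]>5)&(h[...,0]<20)&(h[...,1]>130)&(h[...,2]>110)])
    D=np.vstack(P);Wp=np.vstack(Wh);O=np.vstack(Or)
    def rad(p,s):
        y0,k=s; u=np.array([1,k,0])/np.hypot(1,k); r=p-np.array([c0[0],y0,.058]); return r@u,np.linalg.norm(r-np.outer(r@u,u),axis=1)
    def res(s):
        a,r=rad(D,s); m=abs(a)<.076
        return np.r_[np.where(m,r-.058,0),rad(Wp,s)[1]-.0515]
    s=least_squares(res,[c0[1],0.],loss='soft_l1',f_scale=.002).x
    k=s[1];u=np.array([1,k,0])/np.hypot(1,k);v=np.array([-u[1],u[0],0])
    cen=np.array([c0[0],s[0],.058])
    aw=(Wp-cen)@u; aw=(np.percentile(aw,2)+np.percentile(aw,98))/2; cen=cen+aw*u
    q=O-cen; print('pts',len(D),len(Wp),len(O),'rms',np.sqrt(np.median(res(s)**2)))
    ang=np.degrees(np.arctan2(q@v,q[:,2])); a=q@u; r=np.hypot(q@v,q[:,2])
    for nm,m in [('shell-orange',abs(a)<.045),('endface+',(a>.07)&(r<.062)),('endface-',(a<-.07)&(r<.062))]:
        if m.sum()>3: print(nm,m.sum(),'ang',np.percentile(ang[m],[5,50,95]).round(1),'r',np.median(r[m]).round(3),'mean-dir',np.degrees(np.arctan2((q@v)[m].mean(),q[m,2].mean())).round(1))
    wq=(Wp-cen); wa=np.degrees(np.arctan2(wq@v,wq[:,2])); print('white ang range',np.percentile(wa,[1,99]).round(1))
    print('cen',cen.round(4),'yaw',np.degrees(np.arctan(k)).round(2)); return cen,u,v
E
python3 - <<'E'
from b import *
vs=[]
for n in ['scene','side']:
    z=np.load(n+'0.npz'); vs.append((z['im'],z['d'],z['W']))
for V in (vs,vs[:1],vs[1:]): barrel(V,(.556,.205))
# tray yaw/mat
for n,(im,d,W) in zip(['scene','side'],vs):
    M=masks(im,d)['green']&(abs(W[...,2]-.004)<.006)
    r=cv2.minAreaRect((W[M][:,:2]*1000).astype(np.float32)); print(n,'mat',r)
    T=(W[...,2]>.007)&(W[...,2]<.034)&(abs(W[...,0]-.545)<.11)&(abs(W[...,1]+.24)<.06)&(im.min(2)>130)
    r=cv2.minAreaRect((W[T][:,:2]*1000).astype(np.float32)); print(n,'tray',r)
    R=masks(im,d)['red']&(abs(W[...,0]-.545)<.05)&(abs(W[...,1]+.24)<.05)&(W[...,2]>.04)
    p=W[R]; print('red',p.mean(0).round(4), np.polyfit(p[:,1],p[:,0],1).round(3),p.min(0).round(3),p.max(0).round(3))
E
```

```text
pts 2107 1849 290 rms 0.0012305705298726642
shell-orange 222 ang [43.4 55.3 68.4] r 0.053 mean-dir 55.8
endface+ 63 ang [ 90.8 111.3 132.5] r 0.024 mean-dir 111.4
white ang range [-111.5   33.1]
cen [0.5563 0.2114 0.058 ] yaw -6.15
pts 1182 829 290 rms 0.000950218614420871
shell-orange 224 ang [43.  54.9 68.3] r 0.053 mean-dir 55.5
endface+ 63 ang [ 90.9 111.5 134.4] r 0.024 mean-dir 111.6
white ang range [-56.7  34.1]
cen [0.5574 0.2114 0.058 ] yaw -6.09
pts 925 1020 0 rms 0.0015290239783646298
white ang range [-112.7   10. ]
cen [0.5557 0.2114 0.058 ] yaw -6.19
scene mat ((542.4464721679688, -229.59983825683594), (107.18419647216797, 188.24688720703125), 71.76873779296875)
scene tray ((529.9503173828125, -243.9319305419922), (75.98518371582031, 156.23483276367188), 80.74058532714844)
red [ 0.5483 -0.2382  0.0908] [0.159 0.586] [ 0.542 -0.262  0.085] [ 0.556 -0.215  0.096]
side mat ((536.2113037109375, -236.44969177246094), (111.01785278320312, 191.44200134277344), 75.38382720947266)
side tray ((526.2777099609375, -237.84217834472656), (61.6624641418457, 148.65296936035156), 80.04432678222656)
red [ 0.5379 -0.2483  0.0886] [0.186 0.584] [ 0.53  -0.268  0.063] [ 0.548 -0.215  0.094]
```

```bash
python3 - <<'E'
import numpy as np
W=np.vstack([np.load(n+'0.npz')['W'][np.load(n+'0.npz')['d']>0] for n in('scene','side')])
for lo,hi in [(.27,.31),(.31,.35),(.35,.4),(.4,.45)]:
    p=W[(W[:,1]>lo)&(W[:,1]<hi)&(W[:,0]>.46)&(W[:,0]<.67)&(W[:,2]<.2)]; print(lo,len(p),np.percentile(p[:,2],[50,90,99,99.9]).round(3))
E
python3 -m handwheel '[[[0.602,0.032,0],[0,0,0.034]],[[0.602,0.032,0],[0,0,0.034]],[[0.602,0.032,0],[0,0,0.034]],[[0.602,0.032,0],[0,0,0.034]],[[0.602,0.032,0],[0,0,0.034]],[[0.602,0.032,0],[0,0,0.034]],[[0.602,0.032,0],[0,0,0.034]],[[0.602,0.032,0],[0,0,0.034]],[[0.602,0.032,0],[0,0,0.034]]]' 1 60
```

```text
0.27 1669 [-0.     0.003  0.072  0.08 ]
0.31 1630 [-0.     0.002  0.005  0.005]
0.35 2011 [-0.     0.003  0.005  0.006]
0.4 2015 [0.    0.003 0.052 0.092]
time_s: 1.0
position: [0.566, 0.3, 0.2311]
tool_rot: [[0.108, 0.994, -0.001], [0.994, -0.108, -0.001], [-0.001, -0.001, -1.0]]
ft_force: [-0.1, 0.3, 0.3]
grip_width: 0.0852
gripper_force: 0.0
```

```bash
python3 -m handwheel '[[[0,0,0.36],[0,0,0]],[[0,0,0.36],[0,0,0]],[[0,0,0.36],[0,0,0]],[[0,0,0.36],[0,0,0]],[[0,0,0.36],[0,0,0]],[[-0.01,0,0.36],[0,0,0]],[[-0.02,0,0.36],[0,0,0]]]'
python3 -m handwheel '[[[-0.004,0,0],[0,0,0]],[[-0.008,0,0],[0,0,0]],[[-0.012,0,0],[0,0,0]],[[-0.016,0,0],[0,0,0]],[[-0.02,0,0],[0,0,0]],[[-0.024,0,0],[0,0,0]],[[-0.028,0,0],[0,0,0]],[[-0.032,0,0],[0,0,0]],[[-0.036,0,0],[0,0,0]],[[-0.04,0,0],[0,0,0]]]'
python3 -m handwheel '[[[-0.004,0,0],[0,0,0]],[[-0.008,0,0],[0,0,0]],[[-0.012,0,0],[0,0,0]],[[-0.016,0,0],[0,0,0]],[[-0.02,0,0],[0,0,0]],[[-0.024,0,0],[0,0,0]],[[-0.028,0,0],[0,0,0]],[[-0.031,0,0],[0,0,0]],[[-0.033,0,0],[0,0,0]],[[-0.034,0,0],[0,0,0]]]'
python3 - <<'E'
from b import *
vs=[]
for n in ['scene','side']:
    im,d,P=snap(n,n+'1.png'); vs.append((im,d,cloud(d,P)))
barrel(vs,(.556,.19)); barrel(vs[1:],(.556,.19)); print(observe()['position'])
E
```

```text
time_s: 1.7
position: [0.5662, 0.2905, 0.0539]
tool_rot: [[0.107, 0.994, 0.004], [0.994, -0.107, 0.001], [0.002, 0.004, -1.0]]
ft_force: [-0.4, 0.2, 0.4]
grip_width: 0.0855
gripper_force: 0.0
time_s: 2.7
position: [0.5628, 0.271, 0.0513]
tool_rot: [[0.107, 0.994, -0.0], [0.994, -0.107, -0.0], [-0.0, -0.0, -1.0]]
ft_force: [0.1, 0.2, -0.2]
grip_width: 0.0855
gripper_force: 0.2
time_s: 3.7
position: [0.5609, 0.2541, 0.0513]
tool_rot: [[0.107, 0.994, -0.0], [0.994, -0.107, -0.0], [-0.0, -0.0, -1.0]]
ft_force: [0.2, 0.6, 0.1]
grip_width: 0.085
gripper_force: 0.0
pts 2163 1636 406 rms 0.0012214424911509772
shell-orange 340 ang [ 16.   29.2 128.4] r 0.053 mean-dir 31.2
endface+ 63 ang [ 66.3  84.  102. ] r 0.025 mean-dir 84.7
white ang range [-109.6    8. ]
cen [0.5538 0.1844 0.058 ] yaw -5.79
pts 999 1099 0 rms 0.0015599847680953783
white ang range [-111.1    7.1]
cen [0.5535 0.1846 0.058 ] yaw -6.15
[0.56097666 0.25422531 0.05133995]
```

```bash

python3 -m handwheel '[[[-0.004,0,0],[0,0,0]],[[-0.009,0,0],[0,0,0]],[[-0.014,0,0],[0,0,0]],[[-0.019,0,0],[0,0,0]],[[-0.024,0,0],[0,0,0]],[[-0.029,0,0],[0,0,0]],[[-0.034,0,0],[0,0,0]],[[-0.039,0,0],[0,0,0]],[[-0.044,0,0],[0,0,0]],[[-0.049,0,0],[0,0,0]]]'
python3 -m handwheel '[[[-0.005,0,0],[0,0,0]],[[-0.01,0,0],[0,0,0]],[[-0.015,0,0],[0,0,0]],[[-0.02,0,0],[0,0,0]],[[-0.025,0,0],[0,0,0]],[[-0.03,0,0],[0,0,0]],[[-0.035,0,0],[0,0,0]],[[-0.04,0,0],[0,0,0]],[[-0.045,0,0],[0,0,0]],[[-0.05,0,0],[0,0,0]]]'
python3 -m handwheel '[[[-0.005,0,0],[0,0,0]],[[-0.01,0,0],[0,0,0]],[[-0.014,0,0],[0,0,0]],[[-0.018,0,0],[0,0,0]],[[-0.022,0,0],[0,0,0]],[[-0.026,0,0],[0,0,0]],[[-0.03,0,0],[0,0,0]],[[-0.033,0,0],[0,0,0]],[[-0.036,0,0],[0,0,0]],[[-0.039,0,0],[0,0,0]]]'
python3 - <<'E'
from b import *
vs=[]
for n in ['scene','side']:
    im,d,P=snap(n,n+'2.png'); vs.append((im,d,cloud(d,P)))
barrel(vs,(.55,.115)); barrel(vs[1:],(.55,.115)); print(observe()['position'])
E
```

```text
time_s: 4.8
position: [0.5583, 0.2297, 0.0513]
tool_rot: [[0.107, 0.994, 0.0], [0.994, -0.107, 0.0], [0.0, 0.0, -1.0]]
ft_force: [-0.4, 0.2, 1.0]
grip_width: 0.0852
gripper_force: 0.2
time_s: 5.8
position: [0.5556, 0.2049, 0.0513]
tool_rot: [[0.107, 0.994, -0.0], [0.994, -0.107, -0.0], [-0.0, -0.0, -1.0]]
ft_force: [0.1, 1.1, 0.5]
grip_width: 0.0854
gripper_force: 0.2
time_s: 6.8
position: [0.5536, 0.1856, 0.0514]
tool_rot: [[0.107, 0.994, 0.0], [0.994, -0.107, 0.0], [0.0, 0.0, -1.0]]
ft_force: [-0.7, 0.4, 1.7]
grip_width: 0.0852
gripper_force: 0.4
pts 2965 494 859 rms 0.0015747962135866447
shell-orange 795 ang [-52.3 -33.3  88.2] r 0.051 mean-dir -18.1
endface+ 64 ang [ 2.7 18.3 36.1] r 0.025 mean-dir 18.1
white ang range [-114.1  -60.9]
cen [0.5454 0.1168 0.058 ] yaw -5.66
pts 1161 494 592 rms 0.0013840954867001404
shell-orange 592 ang [-52.6 -32.3  89.1] r 0.051 mean-dir -7.4
white ang range [-114.  -61.]
cen [0.5458 0.117  0.058 ] yaw -6.07
[0.55364243 0.18548844 0.05135443]
```

```bash

python3 -m handwheel '[[[-0.004,0,0],[0,0,0]],[[-0.008,0,0],[0,0,0]],[[-0.012,0,0],[0,0,0]],[[-0.016,0,0],[0,0,0]],[[-0.02,0,0],[0,0,0]],[[-0.024,0,0],[0,0,0]],[[-0.027,0,0],[0,0,0]],[[-0.03,0,0],[0,0,0]],[[-0.032,0,0],[0,0,0]],[[-0.034,0,0],[0,0,0]]]'
python3 -m handwheel '[[[0,0,0],[0,0,0]],[[0,0,0],[0,0,0]],[[0.02,0,0],[0,0,0]],[[0.06,0,0],[0,0,0]],[[0.06,0,0],[0,0,0]]]'
python3 - <<'E'
from b import *
vs=[]
for n in ['scene','side']:
    im,d,P=snap(n,n+'3.png'); vs.append((im,d,cloud(d,P)))
barrel(vs,(.545,.1)); barrel(vs[1:],(.545,.1)); print(observe()['position'])
a=cv2.imread('pics/scene3.png');b=cv2.imread('pics/side3.png')
cv2.imwrite('pics/c3.png',np.hstack([cv2.resize(i[y:y+150,x:x+150],(400,400)) for i,x,y in((a,320,190),(b,250,140))]))
E
```

```text
time_s: 7.9
position: [0.5519, 0.1687, 0.0514]
tool_rot: [[0.107, 0.994, 0.0], [0.994, -0.107, 0.0], [0.0, 0.0, -1.0]]
ft_force: [-0.3, 0.1, 0.8]
grip_width: 0.0854
gripper_force: 0.2
time_s: 8.4
position: [0.555, 0.2007, 0.0513]
tool_rot: [[0.105, 0.995, 0.0], [0.995, -0.105, 0.001], [0.001, 0.0, -1.0]]
ft_force: [-0.1, 0.5, -1.0]
grip_width: 0.0855
gripper_force: 0.0
pts 3140 481 871 rms 0.0014931551801898868
shell-orange 810 ang [-69.8 -46.4  68. ] r 0.052 mean-dir -12.6
endface+ 59 ang [-26.4   1.3  18.6] r 0.023 mean-dir 1.5
white ang range [-114.3  109.4]
cen [0.5444 0.0994 0.058 ] yaw -6.4
pts 1145 479 491 rms 0.0013938535353331123
shell-orange 491 ang [-70.3 -54.   62.4] r 0.051 mean-dir -40.0
white ang range [-114.5  109.3]
cen [0.5443 0.0991 0.058 ] yaw -6.22
[0.55481944 0.19903614 0.0511854 ]
```

View pics/c3.png

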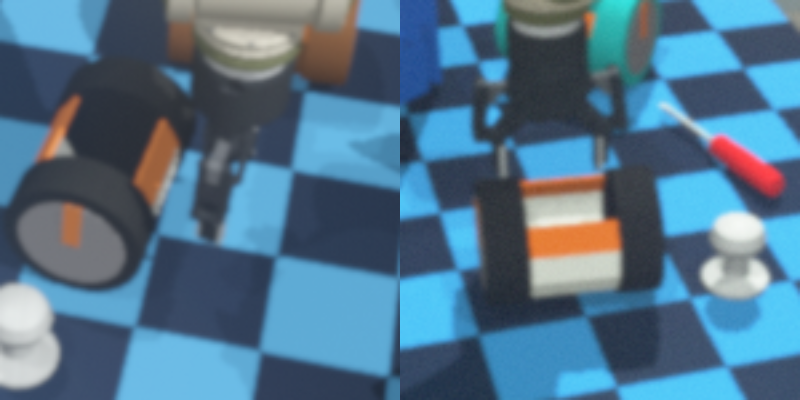

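```bash

python3 -m handwheel '[[[0,0,-0.3],[0,0,0]],[[0,0,-0.3],[0,0,0]],[[0,0,-0.3],[0,0,0]],[[-0.88,0.071,-0.3],[0,0,0.022]],[[-0.88,0.071,-0.3],[0,0,0.022]],[[-0.88,0.071,-0.3],[0,0,0.022]],[[-0.88,0.071,-0.3],[0,0,0.022]],[[-0.88,0.071,-0.3],[0,0,0.022]],[[-0.88,0.071,-0.3],[0,0,0.022]],[[-0.88,0.071,-0.3],[0,0,0.022]]]'
python3 -m handwheel '[[[-0.18,0.0145,0],[0,0,0]],[[-0.18,0.0145,0],[0,0,0]],[[-0.18,0.0145,0],[0,0,0]],[[-0.18,0.0145,0],[0,0,0]]]'
python3 - <<'E'
from b import *
print(observe()['position'])
im,d,P=snap('wrist','w4.png');W=cloud(d,P)
R=masks(im,d)['red']&(W[...,2]>.03)&(W[...,2]<.11)
p=W[R];print(len(p),p.mean(0).round(4),np.percentile(p,[2,98],axis=0).round(4))
t=p[p[:,2]>np.percentile(p[:,2],60)-.004]
r=cv2.minAreaRect((t[:,:2]*1000).astype(np.float32));print('top',r)
T=(W[...,2]>.022)&(W[...,2]<.036)&(im.min(2)>120)
r=cv2.minAreaRect((W[T][:,:2]*1000).astype(np.float32));print('tray',r)
M=masks(im,d)['green'];r=cv2.minAreaRect((W[M][:,:2]*1000).astype(np.float32));print('mat',r)
E
```

```text
time_s: 9.5
position: [0.545, -0.1538, 0.2014]
tool_rot: [[0.176, 0.984, -0.0], [0.984, -0.176, -0.0], [-0.0, -0.0, -1.0]]
ft_force: [0.7, 0.7, 0.7]
grip_width: 0.0853
gripper_force: 0.0
time_s: 9.9
position: [0.5366, -0.242, 0.201]
tool_rot: [[0.177, 0.984, -0.001], [0.984, -0.177, 0.001], [0.0, -0.001, -1.0]]
ft_force: [-0.3, 0.7, 0.6]
grip_width: 0.0854
gripper_force: 0.0
[ 0.53656251 -0.24204913  0.20100796]
1677 [ 0.5396 -0.2717  0.0888] [[ 0.5102 -0.4338  0.0732]
 [ 0.5525 -0.2133  0.0918]]
top ((531.7783203125, -325.17962646484375), (226.54429626464844, 13.711337089538574), 80.95301818847656)
tray ((511.17327880859375, -349.34014892578125), (285.27581787109375, 157.9733123779297), 78.5762710571289)
mat ((539.869384765625, -237.1087646484375), (111.4411392211914, 191.80929565429688), 74.61408233642578)
```

View pics/w4.png

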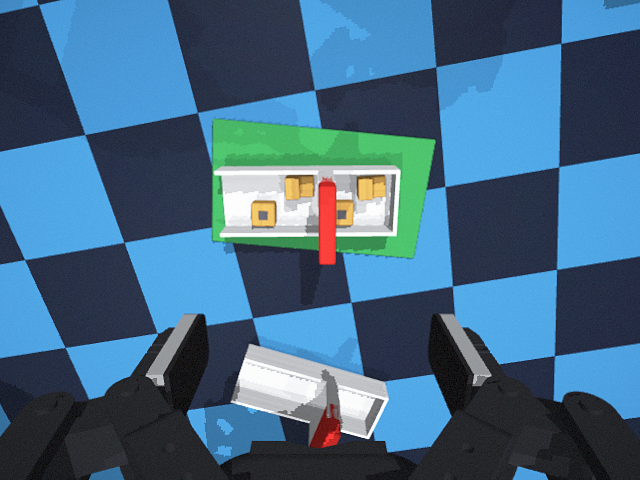

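```bash
python3 - <<'E'
from b import *
im,d,P=snap('wrist');W=cloud(d,P)
near=W[...,1]>-.31
R=near&masks(im,d)['red']&(W[...,2]>.03)&(W[...,2]<.11)
p=W[R];t=p[p[:,2]>.085];print(len(t),t[:,2].mean(),t[:,2].max())
for q in (p,t): print('red',cv2.minAreaRect((q[:,:2]*1000).astype(np.float32)))
T=near&(W[...,2]>.022)&(W[...,2]<.034)&(im.min(2)>120)
print('tray',cv2.minAreaRect((W[T][:,:2]*1000).astype(np.float32)))
E
```

```text
1309 0.09048367830156413 0.09287748796616144
red ((544.263916015625, -240.61061096191406), (55.915218353271484, 11.273723602294922), 80.70536804199219)
red ((544.2586669921875, -240.6427001953125), (55.85016632080078, 11.273723602294922), 80.70536804199219)
tray ((529.7764282226562, -238.14419555664062), (56.647029876708984, 150.37619018554688), 79.88134765625)
```

```bash

python3 -m handwheel '[[[0.0055,0.0147,0.1],[0,0,0]],[[0.0055,0.0147,0.2],[0,0,0]],[[0.0055,0.0147,0.26],[0,0,0]],[[0.0055,0.0147,0.28],[0,0,0]],[[0.0055,0.0147,0.294],[0,0,0]],[[0.0055,0.0147,0.294],[0,0,0]]]'
python3 -m handwheel '[[[0,0,0],[0,0,0]],[[0,0,0],[0,0,0]],[[0,0,0],[0,0,0]],[[0,0,0],[0,0,0]],[[0,0,0],[0,0,0]],[[0,0,0],[0,0,0]],[[0,0,0],[0,0,0]],[[0,0,0],[0,0,0]]]' 0 60
```

```text
time_s: 10.6
position: [0.5454, -0.2396, 0.0551]
tool_rot: [[0.174, 0.985, 0.001], [0.985, -0.174, -0.001], [-0.001, 0.001, -1.0]]
ft_force: [0.5, 0.1, 0.0]
grip_width: 0.0851
gripper_force: 0.0
time_s: 11.4
position: [0.545, -0.2399, 0.0547]
tool_rot: [[0.175, 0.985, 0.0], [0.985, -0.175, -0.0], [-0.0, 0.0, -1.0]]
ft_force: [-1.6, 1.0, 5.3]
grip_width: 0.0112
gripper_force: 59.3
```

```bash
cat > plan.py <<'E'
import numpy as np
from scipy.spatial.transform import Rotation as Ro
MT=np.array([-.001,-.0903,.0477])   # mouth in tool frame
yaw=np.radians(-6.3)
u=np.array([np.cos(yaw),np.sin(yaw),0]); v=np.array([-u[1],u[0],0])
C=np.array([.5444,.0992,0])
def pose(off,z,th):   # tray tilt th (deg, mouth down)
    R0=np.c_[v,u,[0,0,-1]]
    R=Ro.from_rotvec(-v*np.radians(th)).as_matrix()@R0
    m=C+off*u+[0,0,z]
    return m-R@MT,R
def frac(p0,R0,p,R):
    return np.round(R0.T@(p-p0)/.5,4).tolist(),np.round(Ro.from_matrix(R0.T@R).as_rotvec()/np.pi,4).tolist()
E
python3 - <<'E'
from plan import *
from rig import observe
o=observe(); p0,R0=np.array(o['position']),np.array(o['tool_rot'])
print(frac(p0,R0,*pose(.018,.16,0)))
a=pose(.018,.16,0); print(a[0])
for th,z in [(10,.14),(15,.13),(20,.12),(25,.118),(30,.116),(35,.116),(40,.116),(45,.116)]:
    q=pose(.018,z,th); print(th,frac(*a,*q),q[0].round(3))
E
```

```text
([0.6837, 0.0963, -0.3062], [0.0001, 0.0001, -0.021])
[0.65215571 0.08830974 0.2077    ]
10 ([0.0, -0.0193, 0.0101], [-0.0556, -0.0, -0.0]) [0.643 0.089 0.203]
15 ([0.0, -0.0308, 0.0165], [-0.0833, 0.0, 0.0]) [0.637 0.09  0.199]
20 ([-0.0, -0.0435, 0.024], [-0.1111, -0.0, 0.0]) [0.631 0.091 0.196]
25 ([-0.0, -0.0572, 0.0166], [-0.1389, -0.0, -0.0]) [0.624 0.091 0.199]
30 ([0.0, -0.0719, 0.0105], [-0.1667, 0.0, -0.0]) [0.616 0.092 0.202]
35 ([-0.0, -0.0874, 0.0017], [-0.1944, 0.0, -0.0]) [0.609 0.093 0.207]
40 ([0.0, -0.1036, -0.0058], [-0.2222, -0.0, -0.0]) [0.601 0.094 0.211]
45 ([-0.0, -0.1204, -0.0118], [-0.25, 0.0, -0.0]) [0.592 0.095 0.214]
```

```bash

python3 -m handwheel '[[[0,0,-0.01],[0,0,0]],[[0,0,-0.03],[0,0,0]],[[0,0,-0.07],[0,0,0]],[[0,0,-0.12],[0,0,0]],[[0,0,-0.17],[0,0,0]],[[0,0,-0.22],[0,0,0]],[[0,0,-0.26],[0,0,0]],[[0,0,-0.29],[0,0,0]],[[0,0,-0.302],[0,0,0]],[[0,0,-0.306],[0,0,0]]]'
python3 -m handwheel '[[[0.01,0.001,0],[0,0,0]],[[0.03,0.004,0],[0,0,0]],[[0.06,0.008,0],[0,0,-0.002]],[[0.1,0.014,0],[0,0,-0.004]],[[0.15,0.021,0],[0,0,-0.005]],[[0.2,0.028,0],[0,0,-0.007]],[[0.25,0.035,0],[0,0,-0.008]],[[0.29,0.041,0],[0,0,-0.009]],[[0.32,0.045,0],[0,0,-0.01]],[[0.34,0.048,0],[0,0,-0.0105]]]'
python3 -m handwheel '[[[0.01,0.001,0],[0,0,0]],[[0.03,0.004,0],[0,0,0]],[[0.06,0.008,0],[0,0,-0.002]],[[0.1,0.014,0],[0,0,-0.004]],[[0.15,0.021,0],[0,0,-0.005]],[[0.2,0.028,0],[0,0,-0.007]],[[0.25,0.035,0],[0,0,-0.008]],[[0.29,0.041,0],[0,0,-0.009]],[[0.32,0.045,0],[0,0,-0.01]],[[0.34,0.048,0],[0,0,-0.0105]]]'
python3 - <<'E'
from b import *
from plan import *
o=observe(); p0,R0=np.array(o['position']),np.array(o['tool_rot'])
print('mouth',p0+R0@MT,o['ft_force'],o['grip_width'])
print(frac(p0,R0,*pose(.018,.16,0)))
vs=[]
for n in ['scene','side']:
    im,d,P=snap(n,n+'5.png'); vs.append((im,d,cloud(d,P)))
barrel(vs,(.5444,.099))
a=cv2.imread('pics/scene5.png');b=cv2.imread('pics/side5.png')
cv2.imwrite('pics/c5.png',np.hstack([cv2.resize(i[y:y+200,x:x+200],(400,400)) for i,x,y in((a,270,140),(b,230,80))]))
E
```

```text
time_s: 12.4
position: [0.5449, -0.2397, 0.2078]
tool_rot: [[0.175, 0.985, 0.0], [0.985, -0.175, -0.0], [-0.0, 0.001, -1.0]]
ft_force: [-0.4, -0.8, -2.8]
grip_width: 0.0108
gripper_force: 58.6
time_s: 13.4
position: [0.5985, -0.0747, 0.2071]
tool_rot: [[0.141, 0.99, -0.001], [0.99, -0.141, 0.0], [0.0, -0.001, -1.0]]
ft_force: [0.1, -0.2, -2.6]
grip_width: 0.0112
gripper_force: 58.6
time_s: 14.4
position: [0.6464, 0.0896, 0.2072]
tool_rot: [[0.109, 0.994, -0.0], [0.994, -0.109, 0.0], [0.0, -0.0, -1.0]]
ft_force: [0.7, 0.5, -2.7]
grip_width: 0.0114
gripper_force: 58.6
mouth [0.55654272 0.0984135  0.15951047] [ 0.68612968  0.46235834 -2.6653201 ] 0.011425564967954412
([-0.0013, 0.0117, -0.001], [-0.0001, -0.0, 0.0003])
pts 1961 508 740 rms 0.0014040058979213066
shell-orange 740 ang [-69.1  41.7  68.7] r 0.052 mean-dir -1.4
white ang range [-113.2  109.3]
cen [0.5449 0.0989 0.058 ] yaw -6.03
```

View pics/c5.png

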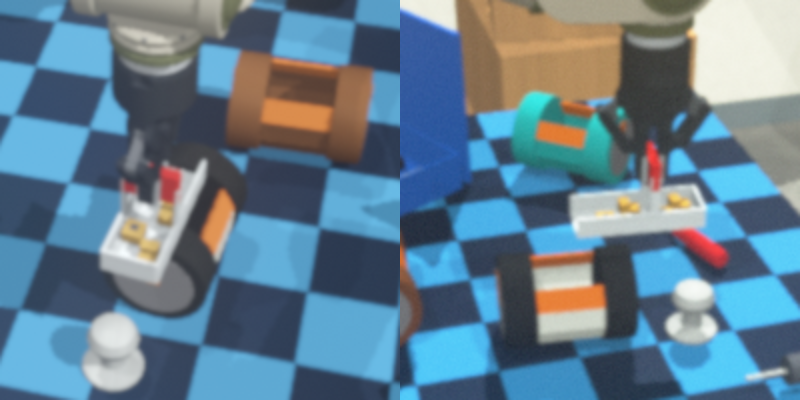

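```bash

python3 -m handwheel '[[[0,0.008,0.002],[-0.014,0,0]],[[0,0.003,0.005],[-0.028,0,0]],[[0,-0.003,0.008],[-0.042,0,0]],[[0,-0.0075,0.01],[-0.0556,0,0]],[[0,-0.013,0.013],[-0.069,0,0]],[[0,-0.019,0.0165],[-0.0833,0,0]],[[0,-0.025,0.02],[-0.097,0,0]],[[0,-0.0315,0.024],[-0.1111,0,0]],[[0,-0.038,0.02],[-0.125,0,0]],[[0,-0.045,0.0166],[-0.1389,0,0]]]'
python3 - <<'E'
from b import *
from plan import *
o=observe(); p0,R0=np.array(o['position']),np.array(o['tool_rot'])
m=p0+R0@MT-C; print('mouth off',m@u,m@v,m[2],o['ft_force'],o['grip_width'])
a=pose(.018,.118,25)
for th in (30,35,40,45): print(th,frac(*a,*pose(.018,.116,th)))
im,d,P=snap('side','side6.png'); im,d,P=snap('scene','scene6.png')
a=cv2.imread('pics/scene6.png');b=cv2.imread('pics/side6.png')
cv2.imwrite('pics/c6.png',np.hstack([cv2.resize(i[y:y+200,x:x+200],(400,400)) for i,x,y in((a,290,140),(b,230,80))]))
E
```

```text
time_s: 15.5
position: [0.6234, 0.0897, 0.1991]
tool_rot: [[0.111, 0.9, 0.421], [0.994, -0.1, -0.047], [-0.0, 0.424, -0.906]]
ft_force: [0.2, 0.6, -3.0]
grip_width: 0.0114
gripper_force: 58.7
mouth off 0.018000177089241995 -0.0016973047937425283 0.117633334654364 [ 0.22128679  0.57886243 -3.00634979] 0.01135983540143002
30 ([0.0, -0.0107, -0.0118], [-0.0278, 0.0, 0.0])
35 ([0.0, -0.021, -0.0263], [-0.0556, 0.0, -0.0])
40 ([0.0, -0.0325, -0.0399], [-0.0833, -0.0, -0.0])
45 ([0.0, -0.0452, -0.0524], [-0.1111, 0.0, -0.0])
```

View pics/c6.png

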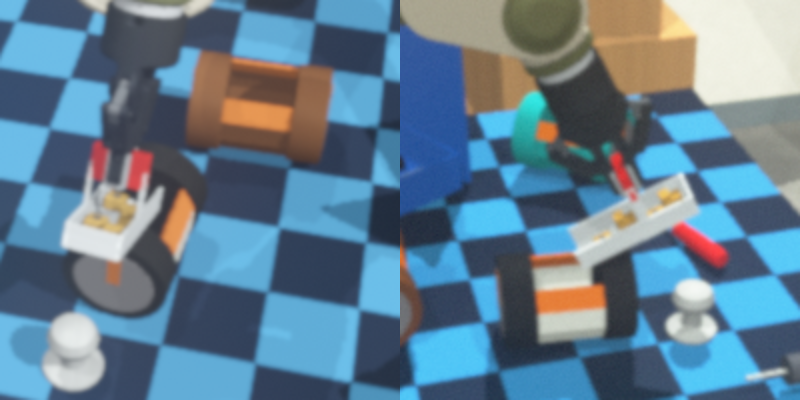

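```bash

python3 -m handwheel '[[[0,-0.002,-0.0024],[-0.0056,0,0]],[[0,-0.0042,-0.0047],[-0.0111,0,0]],[[0,-0.0064,-0.007],[-0.0167,0,0]],[[0,-0.0085,-0.0095],[-0.0222,0,0]],[[0,-0.0107,-0.0118],[-0.0278,0,0]],[[0,-0.0128,-0.0147],[-0.0334,0,0]],[[0,-0.0148,-0.0176],[-0.0389,0,0]],[[0,-0.0168,-0.0205],[-0.0445,0,0]],[[0,-0.019,-0.0234],[-0.05,0,0]],[[0,-0.021,-0.0263],[-0.0556,0,0]]]'
python3 - <<'E'
from plan import *
a=pose(.018,.116,35)
for th in (37,39,41,43,45,48,51,54): print(th,frac(*a,*pose(.018,.116,th)))
E
```

```text
time_s: 16.6
position: [0.6088, 0.0924, 0.2067]
tool_rot: [[0.11, 0.813, 0.572], [0.994, -0.09, -0.063], [0.0, 0.575, -0.818]]
ft_force: [-0.4, 0.5, -1.6]
grip_width: 0.0114
gripper_force: 58.9
37 ([0.0, -0.0034, -0.0062], [-0.0111, -0.0, -0.0])
39 ([-0.0, -0.0071, -0.0124], [-0.0222, 0.0, 0.0])
41 ([0.0, -0.011, -0.0184], [-0.0333, -0.0, 0.0])
43 ([-0.0, -0.015, -0.0242], [-0.0444, -0.0, -0.0])
45 ([-0.0, -0.0193, -0.0299], [-0.0556, -0.0, -0.0])
48 ([-0.0, -0.0261, -0.0382], [-0.0722, -0.0, 0.0])
51 ([0.0, -0.0333, -0.0461], [-0.0889, -0.0, -0.0])
54 ([0.0, -0.0409, -0.0536], [-0.1056, -0.0, -0.0])
```

```bash

python3 -m handwheel '[[[0,-0.0034,-0.0062],[-0.0111,0,0]],[[0,-0.0071,-0.0124],[-0.0222,0,0]],[[0,-0.011,-0.0184],[-0.0333,0,0]],[[0,-0.015,-0.0242],[-0.0444,0,0]],[[0,-0.0193,-0.0299],[-0.0556,0,0]],[[0,-0.0193,-0.0299],[-0.0556,0,0]],[[0,-0.0193,-0.0299],[-0.0556,0,0]],[[0,-0.0193,-0.0299],[-0.0556,0,0]]]'
python3 - <<'E'
from b import *
print([observe()['ft_force'][2]])
vs=[]
for n in ['scene','side']:
    im,d,P=snap(n,n+'7.png'); vs.append((im,d,cloud(d,P)))
barrel(vs,(.5444,.099))
a=cv2.imread('pics/scene7.png');b=cv2.imread('pics/side7.png')
cv2.imwrite('pics/c7.png',np.hstack([cv2.resize(i[y:y+200,x:x+200],(400,400)) for i,x,y in((a,290,140),(b,230,80))]))
E
```

```text
time_s: 17.4
position: [0.593, 0.0942, 0.2136]
tool_rot: [[0.11, 0.702, 0.703], [0.994, -0.078, -0.078], [0.0, 0.708, -0.707]]
ft_force: [0.4, -0.1, -1.3]
grip_width: 0.0116
gripper_force: 59.0
[np.float64(-1.3423788540705275)]
pts 2242 500 736 rms 0.0011582991831387535
shell-orange 686 ang [-68.5 -46.5  67.9] r 0.052 mean-dir -10.2
endface+ 49 ang [-17.5   1.4  15.6] r 0.021 mean-dir 2.1
white ang range [-115.   107.9]
cen [0.5443 0.1005 0.058 ] yaw -6.16
```

View pics/c7.png

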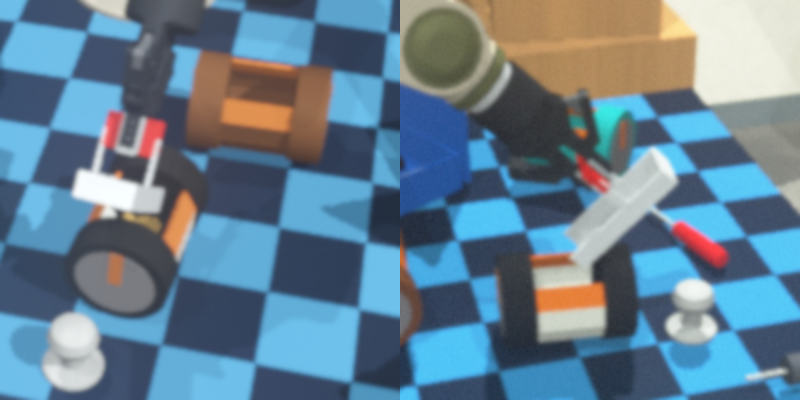

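```bash

python3 -m handwheel '[[[0,0.03,-0.03],[0,0,0]],[[0,0.08,-0.08],[0,0,0]],[[0,0.14,-0.14],[0,0,0]],[[0,0.14,-0.14],[0.047,0,0]],[[0,0.14,-0.14],[0.094,0,0]],[[0,0.14,-0.14],[0.141,0,0]],[[0,0.14,-0.14],[0.188,0,0]],[[0,0.14,-0.14],[0.235,0,0]],[[0,0.14,-0.14],[0.25,0,0]],[[0,0.14,-0.14],[0.25,0,0]]]'
python3 - <<'E'
from b import *
from plan import *
o=observe(); p0,R0=np.array(o['position']),np.array(o['tool_rot'])
y=np.radians(-10.08);uu=np.array([np.cos(y),np.sin(y),0]);R1=np.c_[[-uu[1],uu[0],0],uu,[0,0,-1]]
print(p0,frac(p0,R0,np.array([.545,-.2399,.21]),R1),o['ft_force'])
im,d,P=snap('wrist','w8.png'); W=cloud(d,P)
vs=[]
for n in ['scene','side']:
    i2,d,P=snap(n,n+'8.png'); W=cloud(d,P); vs.append((i2,d,W))
    M=masks(i2,d)['brass']&(abs(W[...,0]-.545)<.1)&(abs(W[...,1]-.1)<.1); desc(n+' brass',M&(W[...,2]<.15),W)
barrel(vs,(.5444,.1))
E
```

```text
time_s: 18.5
position: [0.5938, 0.0938, 0.3111]
tool_rot: [[0.11, 0.994, -0.001], [0.994, -0.11, 0.0], [0.0, -0.001, -1.0]]
ft_force: [-0.4, -0.1, -2.6]
grip_width: 0.0114
gripper_force: 59.0
[0.59379912 0.09382753 0.311086  ] ([-0.6742, -0.0234, 0.2021], [-0.0003, -0.0, 0.0209]) [-0.39622584 -0.10826965 -2.61711456]
scene brass 114 med [0.5186 0.104  0.0421] lo [0.502  0.0766 0.031 ] hi [0.5914 0.1201 0.1166]
side brass 6
pts 2486 518 856 rms 0.001558775934554509
shell-orange 802 ang [-68.2 -45.3  68.9] r 0.052 mean-dir -11.2
endface+ 51 ang [-24.2   3.6  18. ] r 0.023 mean-dir 2.8
white ang range [-114.1  108.3]
cen [0.5446 0.1006 0.058 ] yaw -6.37
```

View pics/w8.png

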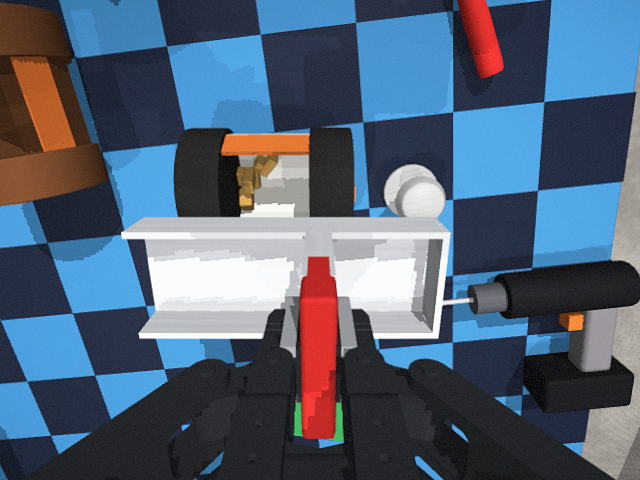

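```bash
python3 - <<'E'
from b import *
im,d,P=snap('wrist'); W=cloud(d,P)
M=masks(im,d)['brass']; M[:130]=0;M[215:]=0;M[:,:236]=0;M[:,315:]=0
M&=masks(im,d)['brass']&(W[...,2]<.2); 
h=cv2.cvtColor(im,cv2.COLOR_RGB2HSV)
M&=h[...,0]>16
desc('brass',M,W)
E
python3 -m handwheel '[[[-0.674,-0.0234,0.2],[0,0,0.021]],[[-0.674,-0.0234,0.2],[0,0,0.021]],[[-0.674,-0.0234,0.2],[0,0,0.021]],[[-0.674,-0.0234,0.2],[0,0,0.021]],[[-0.674,-0.0234,0.2],[0,0,0.021]],[[-0.674,-0.0234,0.2],[0,0,0.021]],[[-0.674,-0.0234,0.2],[0,0,0.021]],[[-0.674,-0.0234,0.2],[0,0,0.021]],[[-0.674,-0.0234,0.2],[0,0,0.021]],[[-0.674,-0.0234,0.2],[0,0,0.021]]]'
```

```text
brass 1169 med [0.5237 0.1075 0.0333] lo [0.5064 0.0719 0.0194] hi [0.551  0.1251 0.051 ]
time_s: 19.7
position: [0.5441, -0.2385, 0.2131]
tool_rot: [[0.174, 0.985, 0.002], [0.985, -0.174, -0.001], [-0.0, 0.002, -1.0]]
ft_force: [-1.1, 0.5, -1.9]
grip_width: 0.0108
gripper_force: 59.0
```

```bash

python3 -m handwheel '[[[0,0,0.06],[0,0,0]],[[0,0,0.13],[0,0,0]],[[0,0,0.2],[0,0,0]],[[0,0,0.25],[0,0,0]],[[0,0,0.28],[0,0,0]],[[0,0,0.295],[0,0,0]],[[0,0,0.302],[0,0,0]],[[0,0,0.307],[0,0,0]],[[0,0,0.309],[0,0,0]],[[0,0,0.31],[0,0,0]]]'
```

```text
time_s: 20.7
position: [0.5442, -0.2395, 0.0578]
tool_rot: [[0.175, 0.985, 0.001], [0.985, -0.175, -0.001], [-0.0, 0.001, -1.0]]
ft_force: [0.6, -0.9, -1.2]
grip_width: 0.0114
gripper_force: 59.0
```

Not yet down (pickup height 0.0547): 3 mm more, then release and withdraw.

```bash

python3 -m handwheel '[[[0,0,0.002],[0,0,0]],[[0,0,0.004],[0,0,0]],[[0,0,0.005],[0,0,0]],[[0,0,0.006],[0,0,0]],[[0,0,0.006],[0,0,0]]]'
python3 -m handwheel '[[[0,0,0],[0,0,0]],[[0,0,0],[0,0,0]],[[0,0,0],[0,0,0]],[[0,0,0],[0,0,0]],[[0,0,0],[0,0,0]],[[0,0,0],[0,0,0]],[[0,0,0],[0,0,0]],[[0,0,0],[0,0,0]]]' 1 60
python3 -m handwheel '[[[0,0,-0.05],[0,0,0]],[[0,0,-0.13],[0,0,0]],[[0,0,-0.22],[0,0,0]],[[0,0,-0.3],[0,0,0]],[[0,0,-0.34],[0,0,0]],[[0,0,-0.34],[0,0,0]]]'
python3 - <<'E'
from b import *
im,d,P=snap('wrist');W=cloud(d,P)
near=W[...,1]>-.31
R=near&masks(im,d)['red']&(W[...,2]>.03)&(W[...,2]<.11)
p=W[R]; print('red',cv2.minAreaRect((p[:,:2]*1000).astype(np.float32)),np.percentile(p[:,2],[50,99]))
T=near&(W[...,2]>.022)&(W[...,2]<.034)&(im.min(2)>120)
print('tray',cv2.minAreaRect((W[T][:,:2]*1000).astype(np.float32)),W[T][:,2].mean())
M=masks(im,d)['green'];print('mat',cv2.minAreaRect((W[M][:,:2]*1000).astype(np.float32)))
vs=[]
for n in ['scene','side']:
    i2,d,P=snap(n,n+'9.png'); vs.append((i2,d,cloud(d,P)))
barrel(vs,(.5444,.1))
E
```

```text
time_s: 21.2
position: [0.544, -0.2396, 0.0547]
tool_rot: [[0.175, 0.985, 0.001], [0.985, -0.175, -0.0], [-0.0, 0.001, -1.0]]
ft_force: [-1.9, 0.7, 4.4]
grip_width: 0.0114
gripper_force: 59.9
time_s: 22.0
position: [0.544, -0.2395, 0.0542]
tool_rot: [[0.175, 0.985, 0.0], [0.985, -0.175, 0.0], [0.0, 0.0, -1.0]]
ft_force: [-0.5, 0.0, -0.3]
grip_width: 0.0855
gripper_force: 0.0
time_s: 22.6
position: [0.5447, -0.24, 0.2275]
tool_rot: [[0.175, 0.985, 0.006], [0.985, -0.175, -0.004], [-0.003, 0.006, -1.0]]
ft_force: [-0.8, 0.5, -0.1]
grip_width: 0.0851
gripper_force: 0.0
red ((545.4485473632812, -240.5245819091797), (55.40083312988281, 10.756354331970215), 79.61878967285156) [0.09051698 0.09210107]
tray ((531.0184936523438, -238.11968994140625), (56.18571472167969, 150.48451232910156), 79.91756439208984) 0.026810766005095497
mat ((539.0882568359375, -237.00503540039062), (111.5133056640625, 191.73171997070312), 74.66682434082031)
pts 2514 331 705 rms 0.0013874320148024658
shell-orange 625 ang [-67.3  46.   69.7] r 0.052 mean-dir 4.9
endface+ 56 ang [-16.6   2.1  20. ] r 0.023 mean-dir 2.6
white ang range [-116.8  108.6]
cen [0.5351 0.1018 0.058 ] yaw -6.39
```

View pics/side9.png

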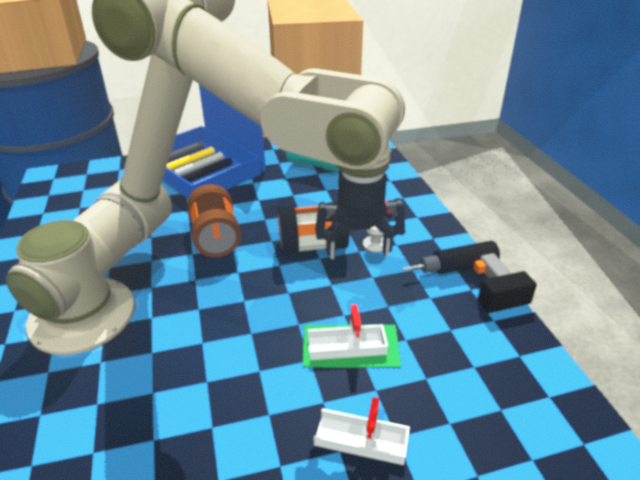

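The side view shows the empty tray flat on its mat at (350,343), the barrel window-up at (310,228) with its stripe about 2.5° off vertical, and the gripper clear of everything.

```bash
python3 -c "
from rig import *
print(close_job())"
```

```text
the job is handed in; nothing more can be done
None
```

The job is handed in: the barrel lies still with its window about 2.5° off straight up, the wrist camera showed the parts inside it and the tray empty, and the tray is back flat on its green mat; the judge's verdict was not shown.

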